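# Load a gas dead-weight tester and open its valve

### The arm

A 6-joint arm with a two-finger parallel gripper is mounted at the origin on the work surface. World frame = base frame: x ahead of the robot, y to its left, z up, the work surface at z = 0. Lengths are in m, angles in rad, forces in N, time in s.
With the tool pointing down it reaches from about 0.375 to 0.925 m from the base axis. Payload 5.7 kg.
Tool frame: the origin (TCP) lies at the very end of the fingers, on their centre line; the grasp point (between the pads) lies r.grip_depth behind it (r.grip_depth is the distance from the TCP to the grasp point, in m); y points along the fingers, z is the direction in which the jaws open and shut, and the axes are right-handed (so a half turn about y gives the same grasp; the last joint's range is limited). The gripper opens to 88 mm and grips with 3 to 60 N. Pads are 20 mm wide; open, the fingers measure 115 mm over their backs; the gripper's body (75 mm by 178 mm) begins 61 mm behind the grasp point.
Start: joints at [-1.306, 0.359, 1.51, -0, 1.272, -0.115], TCP at [0.222, -0.557, 0.223] pointing down, gripper open.
Joint ranges: [-2.97, 2.97], [-1.01, 2.36], [0.21, 2.38], [-0.96, 4.11], [0.2, 2.71], [-2.98, 2.98]. Speed limits (rad/s): [2.39, 2.39, 3.14, 3.14, 3.14, 3.14].

### API

Orientations are given as a unit quaternion [x, y, z, w].
In Python, from rig import r, imaging, ticket gives the robot as it stands.
- The arm moves only by the tool servo_tool, never from a script. Its argument "increments" is a list of rows, each a list of 2 entries, a list of its own where there are three numbers: the shift along the world's x, y, z in mm, then the turn about the world's z in rad. A call has 1 to 8 rows; each row shifts and turns the pose as measured when the row begins; what a row does not reach is not made up. A row lasts 1/8 s, in which the tool goes at most 62.5 mm and 10.7 degrees, less where a joint would pass 70% of its speed; a pose out of reach is approached as far as the arm can. A call is refused whole if a number of a shift passes 62.5 or a number of a turn 0.188, either way. A call with a gripper value outside its range is refused whole. "jaw" is the closure, from 0 (fully open) to 1 (shut), set as the call begins (left out, the last holds). The fingers move at their own pace and stop on an object; "force" is the grip in N (left out, the last holds). Time passes only in rows, so rows that do not move let the fingers close. It gives the time, the measured TCP pose, the force and the opening at its end, in the units of the state.
- r.sense(): the state, without advancing time (a new reading comes with each control period).
- imaging.grab_frame(name): name is "scene" or "side" or "wrist"; returns the picture (420x560x3 uint8, blue, green, red); there is no depth.
- imaging.camera_params(name): a dict with "vertical_fov" (degrees; the focal length in pixels is half the picture's height over the tangent of half this angle, whatever the lens; pixels are square), "cx", "cy" (the principal point, pixels), "R" (3x3) and "t" (3): a world point X has camera coordinates R X + t; the wrist camera has in their place "hand_eye" (4x4, takes a point from camera to tool coordinates, whose origin is the TCP and whose axes are the tool frame's). Camera axes: x right, y down, z forward; pixel columns grow to the right and rows downward; lengths in m; the calibration is good to about 2 mm. A picture is of the moment at which its call begins: read the wrist's pose just before it. camera_params takes no time and is no camera call.
- ticket.sign_off(): hands the job in, once; it reports no verdict.
The state is a dict: "time": time; "joints": joint angles; "joint_vel": joint speeds; "effort": joint torques, N m; "eef_pos": TCP position; "ee_rot": TCP orientation; "wrist_force": force on the tool from outside, world axes, zero at the start; "torque": the same for the moment, N m; "gripper_width": finger opening in m.
Only numpy, scipy, OpenCV 4.12 (cv2) and the standard library are available. Lean on these libraries where they do the work, as an engineer would, in place of code of your own. Each camera call takes 0.05 s, during which the arm holds its last target. There are 200 camera calls.

### The job

Load the gas dead-weight tester: move the three disc weights from the wooden board onto its round weight carrier one by one as a single centred stack, steel at the bottom, then brass, then the black one on top, setting each down gently without dropping it. Only when all three are on, turn the blue valve lever a quarter turn clockwise until it is fully open, so that the gas lifts the stack, and leave the stack centred and the lever open. Do not disturb the beaker, the wrench or the brass adapter.

Things in the scene. Friction and masses are not known exactly. Their poses are not given: they have to be found in the camera images.
- steel_weight: plain flat disc weight with smooth vertical edge, a round grey 18 mm mark at the centre of its top; lies flat on the weight board at the start; origin at the centre of its underside, z up; bright steel, 68 mm diameter, 20 mm thick, about 0.57 kg
- brass_weight: plain flat disc weight with smooth vertical edge, a round grey 18 mm mark at the centre of its top; lies flat on the weight board at the start; origin at the centre of its underside, z up; yellow brass, 64 mm diameter, 16 mm thick, about 0.43 kg
- black_weight: plain flat disc weight with smooth vertical edge, a round grey 18 mm mark at the centre of its top; lies flat on the weight board at the start; origin at the centre of its underside, z up; black anodised aluminium, 60 mm diameter, 14 mm thick, about 0.11 kg
- weight_board: fixed flat wooden board with a grey fabric top, 330 mm (its x) by 120 mm (its y), 18 mm high, no rim; the three weights lie on it in a row along its x, in any order, about 110 mm apart; origin at the centre of its underside
- tester: gas dead-weight tester, fixed: light grey case 220 mm (its x) by 300 mm (its y), top at 62 mm; origin at the centre of its underside, front to its -x. On it, in its frame: weight column at x -10, y +20 mm; gas line along x at y -80 mm with the valve; round gauge at x +65, y +100 mm, 100 mm across, 40 mm deep, top at 170 mm. A copper pipe falls to the bench at x +130, y -80 mm
- carrier_top (a point): centre of the flat top face of the weight carrier, a level round steel plate of 84 mm diameter and 8 mm thickness with a narrower skirt (58 mm) under it, about 115 mm above the bench; axes parallel to the tester's. The carrier can only move up and down: it rises in step with the valve lever, by 4 mm when fully open, and carries the stack
- valve_pivot (a point): point on the vertical turning axis of the valve lever, at the lever's mid height (124 mm above the bench); axes parallel to the tester's
- lever_grip (a point): middle of the blue sleeve of the valve lever, 62 mm from the pivot; the sleeve is 60 mm long along the lever (from 30 to 90 mm from the pivot), 14 mm wide, 12 mm high, free on both sides and above, and below it 20 mm or more clear; the lever points along this frame's -y
- valve (a joint): angle of the valve lever in rad: 0 shut (lever across the pipe, pointing to the tester's -y), 1.571 fully open at its stop (lever along the pipe, pointing to the tester's -x, its front); it grows as the lever turns clockwise seen from above. It starts shut or up to 0.15 open, is stiff (about 0.2 N m) and stays where it is left
- beaker: clear glass beaker, 70 mm diameter, 90 mm high, bystander; origin at the centre of its underside
- wrench: steel wrench lying flat, 150 mm long, bystander
- adapter: brass hexagonal pipe adapter standing upright, 36 mm wide hexagon, 48 mm high, bystander; origin at the centre of its underside
Mind the look-alikes: they are no part of the job. Leave any orange or purple look-alike of the brass_weight alone.

How it is judged:
By the outcome, as a careful person would: the job done as asked, in the order asked, and still so for the second after the job is handed in, with the robot touching nothing.
It also fails if it takes over 72 s, if anything falls off the work surface, if the arm or the gripper's body presses on something with over 40 N, if the wrist force passes 120 N, or if a joint passes its speed limit or range.

## Working session

There is one attempt and no reset: what is moved stays moved. The work goes in short steps, Python scripts to look and compute and a tool call to move; the robot and the scene stay as the last step left them, time stands still between calls to the robot, and variables do not carry over. Pictures are saved under pics/ and viewed, about 8 in all and at most 12, crops included, and the job is handed in when it is done.

Besides the shell and the picture viewer there is one more tool, called by a JSON object that holds its "name" and its "arguments". servo_tool: Moves the arm, as the interface text tells. Its arguments: {"type":"object","properties":{"increments":{"type":"array"},"jaw":{"type":"number"},"force":{"type":"number"}},"required":["increments"]}

```bash
ls; mkdir -p pics
python3 - <<'E'
from rig import r, imaging
import cv2
print(r.sense(), r.grip_depth)
for n in ("scene","side","wrist"):
    cv2.imwrite(f"pics/{n}0.png",imaging.grab_frame(n)); print(n,imaging.camera_params(n))
a=[cv2.imread(f"pics/{n}0.png") for n in ("scene","side")]
E
```

```text
pics
{'time': 0.0, 'joints': array([-1.30609750e+00,  3.59506842e-01,  1.51143506e+00,  1.92437017e-05,
        1.27249344e+00, -1.15091515e-01]), 'joint_vel': array([-0.00100772,  0.00122697, -0.00045587, -0.00042792,  0.00029612,
       -0.00154538]), 'effort': array([ 1.38788655e-03, -5.15371227e+01, -2.70730126e+01,  6.75471663e-02,
        3.49378434e-02, -1.45964104e-04]), 'eef_pos': array([ 0.22225707, -0.5565703 ,  0.2218075 ]), 'ee_rot': array([-0.13351079,  0.69504608, -0.69374578,  0.13342638]), 'wrist_force': array([ 0.52227386,  0.38904257, -0.26627506]), 'torque': array([-0.00545841,  0.0006329 ,  0.03216556]), 'gripper_width': 0.08805174604066018} 0.0187
scene {'vertical_fov': 48.77053933913856, 'cx': 272.8509291442901, 'cy': 202.61199950069476, 'R': array([[ 0.82170121,  0.56974604,  0.01402005],
       [ 0.45638332, -0.64307428, -0.61495506],
       [-0.34135228,  0.51170784, -0.78843751]]), 't': array([-0.44943595, -0.22339455,  1.34383928])}
side {'vertical_fov': 54.01269989854074, 'cx': 274.4782824622149, 'cy': 214.53120839561885, 'R': array([[-0.95075503, -0.30987907,  0.00631193],
       [-0.15151732,  0.44691934, -0.88164936],
       [ 0.27038376, -0.83918893, -0.47186286]]), 't': array([0.54472874, 0.21501649, 0.65895695])}
wrist {'vertical_fov': 61.64258860947458, 'cx': 276.68440767264053, 'cy': 210.04373936248817, 'hand_eye': array([[ 7.15228744e-04,  9.69790344e-01,  2.43938879e-01,
        -6.56755345e-02],
       [ 8.52102856e-04, -2.43939444e-01,  9.69790092e-01,
        -1.62229113e-01],
       [ 9.99999381e-01, -4.85760733e-04, -1.00083362e-03,
        -1.44881710e-04],
       [ 0.00000000e+00,  0.00000000e+00,  0.00000000e+00,
         1.00000000e+00]])}
```

View pics/scene0.png

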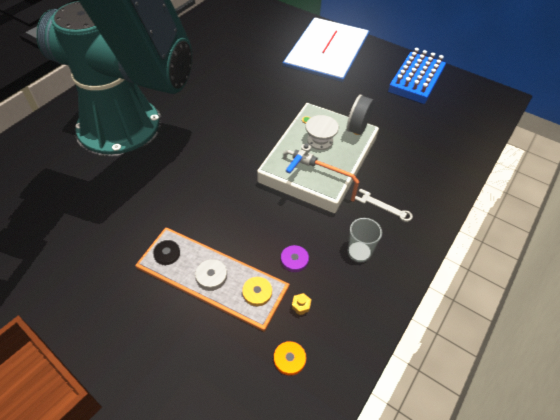

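View pics/side0.png

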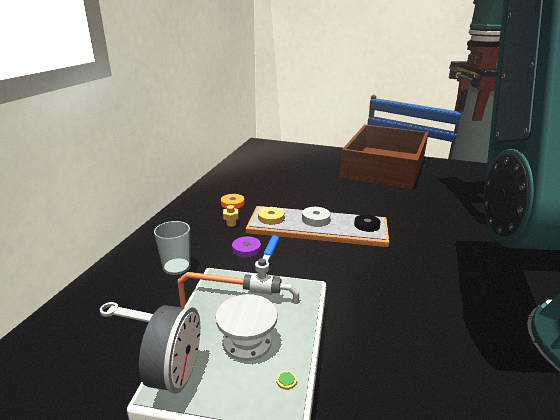

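The scene view shows black (166,252), steel (211,273), brass (257,290), carrier (321,127) and blue sleeve (290,169)-(301,156). The side view shows brass (270,214), steel (316,215), black (368,222), carrier (247,317).

```bash
cat > h.py <<'E'
import numpy as np, cv2
from rig import r, imaging
from scipy.spatial.transform import Rotation as Rt
def cam(n, s=None):
    p=imaging.camera_params(n); f=210/np.tan(np.radians(p["vertical_fov"])/2)
    if n=="wrist":
        T=np.eye(4); T[:3,:3]=Rt.from_quat(s["ee_rot"]).as_matrix(); T[:3,3]=s["eef_pos"]
        T=T@np.array(p["hand_eye"]); R=T[:3,:3].T; return f,p["cx"],p["cy"],R,-R@T[:3,3]
    return f,p["cx"],p["cy"],np.array(p["R"]),np.array(p["t"])
def ray(c,px):
    f,cx,cy,R,t=c; d=R.T@np.array([(px[0]-cx)/f,(px[1]-cy)/f,1]); return -R.T@t,d
def atz(c,px,z):
    o,d=ray(c,px); return o+d*(z-o[2])/d[2]
def proj(c,X):
    f,cx,cy,R,t=c; x=R@np.array(X)+t; return np.array([cx+f*x[0]/x[2],cy+f*x[1]/x[2]])
def tri(rays):
    A=sum(np.eye(3)-np.outer(d,d)/(d@d) for o,d in rays); b=sum((np.eye(3)-np.outer(d,d)/(d@d))@o for o,d in rays)
    return np.linalg.solve(A,b)
E
python3 - <<'E'
from h import *
np.set_printoptions(precision=4,suppress=True)
a,b=cam("scene"),cam("side")
P={"black":((166.5,251.5),(368,222),.032),"steel":((211,272.5),(316,215),.038),"brass":((257,290),(270.5,214),.034),"carrier":((321.5,127),(247,317),.115),
"tip":((290,168),(276,239),.124),"root":((302,155),(267,256),.124),"purple":((295,257),(246,245),.016),"orange":((290,356),(232,200),.016),"beaker":((360,252),(177,266),0),"adapter":((301,299),(230,207),.048)}
for k,(p,q,z) in P.items(): print(k,atz(a,p,z),atz(b,q,z)[:2],tri([ray(a,p),ray(b,q)]))
# board corners, tester top corners
for n,p,z in [("bd",(165,230),.018),("bd",(287,285),.018),("bd",(265,325),.018),("bd",(137,264),.018),("t",(310,105),.062),("t",(379,130),.062),("t",(339,198),.062),("t",(261,168),.062)]: print(n,atz(a,p,z))
for n,p,z in [("tb",(206,269),.062),("tb",(327,282),.062)]: print(n,atz(b,p,z))
E
```

```text
black [ 0.4257 -0.2476  0.032 ] [ 0.4219 -0.2362] [ 0.4226 -0.2457  0.0268]
steel [ 0.5446 -0.2338  0.038 ] [ 0.5419 -0.22  ] [ 0.5431 -0.2314  0.0323]
brass [ 0.6499 -0.2086  0.034 ] [ 0.6475 -0.1974] [ 0.6494 -0.2064  0.0293]
carrier [0.5395 0.2263 0.115 ] [0.5359 0.2349] [0.5376 0.2305 0.1108]
tip [0.5559 0.0545 0.124 ] [0.5558 0.0465] [0.5557 0.0519 0.1269]
root [0.5562 0.1063 0.124 ] [0.5535 0.101 ] [0.5548 0.1043 0.1255]
purple [ 0.6663 -0.0835  0.016 ] [ 0.6631 -0.0766] [ 0.6653 -0.0817  0.0125]
orange [ 0.7829 -0.2809  0.016 ] [ 0.7796 -0.2712] [ 0.7827 -0.2793  0.0118]
beaker [ 0.7794  0.0249 -0.    ] [0.7781 0.0208] [0.7784 0.0231 0.0016]
adapter [ 0.741  -0.1785  0.048 ] [ 0.742  -0.1751] [ 0.7419 -0.1775  0.0469]
bd [ 0.374  -0.2003  0.018 ]
bd [ 0.6915 -0.1545  0.018 ]
bd [ 0.7053 -0.2573  0.018 ]
bd [ 0.3864 -0.305   0.018 ]
t [0.4404 0.3375 0.062 ]
t [0.6475 0.3594 0.062 ]
t [0.6762 0.0904 0.062 ]
t [0.4675 0.0606 0.062 ]
tb [0.6737 0.0879 0.062 ]
tb [0.4602 0.0562 0.062 ]
```

Run:
```python
from h import *
np.set_printoptions(precision=3,suppress=True)
s=r.sense(); M=Rt.from_quat(s["ee_rot"]).as_matrix(); print(M)
print("tool z angle deg",np.degrees(np.arctan2(M[1,2],M[0,2])))
c=cam("wrist",s); print("cam pos",-c[3].T@c[4]-s["eef_pos"], "fwd",c[3][2])
```

```text
[[-0.929 -0.     0.371]
 [-0.371  0.001 -0.929]
 [-0.    -1.    -0.001]]
tool z angle deg -68.23814160400097
cam pos [0.061 0.024 0.162] fwd [-0.227 -0.088 -0.97 ]
```

{"name": "servo_tool", "arguments": {"increments": [[[50, 50, 3], -0.035], [[55, 55, 3], -0.035], [[55, 55, 3], -0.035], [[55, 55, 3], -0.035], [[55, 55, 3], -0.035], [[55, 55, 3], -0.035], [[10, 5, 0], -0.02], [[0, 0, 0], 0]], "jaw": 0, "force": 30}}

```text
time: 1.15
eef_pos: [0.5007, -0.2806, 0.2354]
ee_rot: [-0.05, 0.706, -0.705, 0.049]
wrist_force: [-1.0, -0.5, -0.5]
gripper_width: 0.0877
```

Run:
```python
from h import *
np.set_printoptions(precision=4,suppress=True)
s=r.sense(); M=Rt.from_quat(s["ee_rot"]).as_matrix(); im=imaging.grab_frame("wrist")
cv2.imwrite("pics/w1.png",im); np.save("s1.npy",s,allow_pickle=True)
print(s["eef_pos"],np.degrees(np.arctan2(M[1,2],M[0,2])),s["joints"],s["time"])
```

```text
[ 0.5007 -0.2806  0.2354] -81.98956712277189 [-0.6321  0.3112  1.5497  0.0015  1.2826  0.7984] 1.15
```

View pics/w1.png

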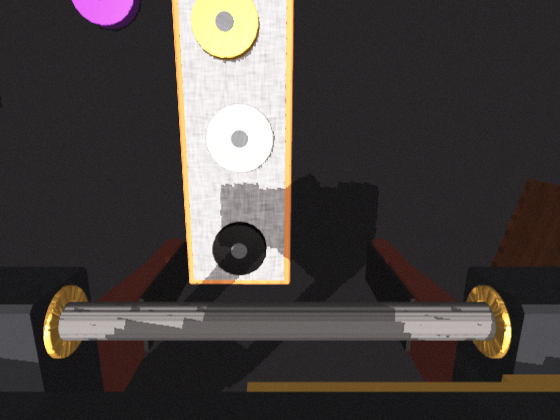

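The wrist view shows brass mark (224,21), steel (239,138) and black (239,251), no obstruction around them. Refine by segmentation.

Run:
```python
from h import *
np.set_printoptions(precision=4,suppress=True)
s=np.load("s1.npy",allow_pickle=True).item(); c=cam("wrist",s); im=cv2.imread("pics/w1.png"); g=cv2.cvtColor(im,6).astype(float)
for n,p,z in [("brass",(224,21),.034),("steel",(239,138),.038),("black",(239,251),.032)]:
    v=np.array(im[p[1],p[0]],float); m=(np.abs(im.astype(float)-v).max(2)<25).astype(np.uint8)
    nl,l,st,ce=cv2.connectedComponentsWithStats(m); k=l[p[1],p[0]]
    print(n,st[k],ce[k],atz(c,ce[k],z), "mark d", 2*np.sqrt(st[k][4]/np.pi)*np.linalg.norm(atz(c,ce[k]+[1,0],z)-atz(c,ce[k],z)))
m=cv2.inRange(im,(0,150,180),(140,255,255)); 
for n,y,z,xs in [("steel edges",138,.038,(206,273)),("black",249,.032,(212,266))]:
    print(n,atz(c,(xs[0],y),z),atz(c,(xs[1],y),z))
for p in [(190,284),(289,284),(181,120),(291,120),(174,3),(294,3)]: print("bd",p,atz(c,p,.018))
```

```text
brass [216  12  18  19 275] [224.1636  20.8655] [ 0.6494 -0.2092  0.034 ] mark d 0.01756954346139311
steel [231 131  17  16 218] [239.0275 138.5046] [ 0.5439 -0.2357  0.038 ] mark d 0.01670793697917931
black [231 243  16  16 187] [238.7112 250.4064] [ 0.4231 -0.2484  0.032 ] mark d 0.0170323513940736
steel edges [ 0.5398 -0.2028  0.038 ] [ 0.5491 -0.2693  0.038 ]
black [ 0.4206 -0.219   0.032 ] [ 0.4289 -0.278   0.032 ]
bd (190, 284) [ 0.3679 -0.1955  0.018 ]
bd (289, 284) [ 0.3842 -0.3107  0.018 ]
bd (181, 120) [ 0.5531 -0.1714  0.018 ]
bd (291, 120) [ 0.5691 -0.2853  0.018 ]
bd (174, 3) [ 0.662  -0.1567  0.018 ]
bd (294, 3) [ 0.678  -0.2719  0.018 ]
```

{"name": "servo_tool", "arguments": {"increments": [[[43, 45, 0], 0], [[0, 0, -60], 0], [[0, 0, -50], 0], [[0, 0, 0], 0]]}}

```text
time: 1.7
eef_pos: [0.5422, -0.2397, 0.1242]
ee_rot: [0.047, -0.705, 0.706, -0.048]
wrist_force: [-0.4, 0.6, -0.1]
gripper_width: 0.0879
```

{"name": "servo_tool", "arguments": {"increments": [[[1.5, 4.5, -50], 0], [[0, 0, -35], 0], [[0, 0, 0], 0]]}}

```text
time: 2.08
eef_pos: [0.5461, -0.2403, 0.0435]
ee_rot: [0.044, -0.704, 0.707, -0.049]
wrist_force: [-0.6, 0.3, 1.1]
gripper_width: 0.0878
```

{"name": "servo_tool", "arguments": {"increments": [[[-2, 5, -10], 0], [[0, 0, -10], 0], [[0, 0, 0], 0]]}}

```text
time: 2.45
eef_pos: [0.5469, -0.2379, 0.0278]
ee_rot: [0.041, -0.702, 0.709, -0.051]
wrist_force: [0.4, -0.6, -0.1]
gripper_width: 0.088
```

Run:
```python
from h import *
np.set_printoptions(precision=4,suppress=True)
for i in range(3):
    s=r.sense(); M=Rt.from_quat(s["ee_rot"]).as_matrix(); print(s["eef_pos"],M[:,1],np.degrees(np.arctan2(M[1,2],M[0,2])),s["wrist_force"])
```

```text
[ 0.5469 -0.2379  0.0278] [ 0.0147 -0.0088 -0.9999] -82.53262754859327 [ 0.3652 -0.5813 -0.1352]
[ 0.5469 -0.2379  0.0278] [ 0.0147 -0.0088 -0.9999] -82.53262754859327 [ 0.3652 -0.5813 -0.1352]
[ 0.5469 -0.2379  0.0278] [ 0.0147 -0.0088 -0.9999] -82.53262754859327 [ 0.3652 -0.5813 -0.1352]
```

{"name": "servo_tool", "arguments": {"increments": [[[-3, 3, -5], 0], [[0, 0, 0], 0]]}}

```text
time: 2.7
eef_pos: [0.5443, -0.2349, 0.0234]
ee_rot: [0.041, -0.702, 0.709, -0.052]
wrist_force: [-0.0, -0.5, 0.5]
gripper_width: 0.0879
```

{"name": "servo_tool", "arguments": {"increments": [[[0, 0, -1], 0], [[0, 0, 0], 0], [[0, 0, 0], 0], [[0, 0, 0], 0], [[0, 0, 0], 0]], "jaw": 1, "force": 35}}

```text
time: 3.32
eef_pos: [0.5446, -0.2352, 0.0226]
ee_rot: [0.041, -0.702, 0.709, -0.052]
wrist_force: [0.1, -0.6, -0.3]
gripper_width: 0.0674
```

{"name": "servo_tool", "arguments": {"increments": [[[0, 0, 8], 0], [[0, 0, 20], 0], [[0, 0, 35], 0], [[0, 0, 40], 0], [[0, 0, 40], 0], [[0, 0, 30], 0], [[0, 0, 0], 0]]}}

```text
time: 4.2
eef_pos: [0.5379, -0.2308, 0.1972]
ee_rot: [0.045, -0.705, 0.707, -0.048]
wrist_force: [0.2, 0.1, -6.8]
gripper_width: 0.0677
```

{"name": "servo_tool", "arguments": {"increments": [[[-10, 45, 3], 0], [[-12, 55, 3], 0], [[-12, 58, 3], 0], [[-12, 58, 3], 0], [[-12, 58, 0], 0], [[-12, 58, 0], 0], [[-12, 58, 0], 0], [[0, 0, 0], 0]]}}

```text
time: 5.2
eef_pos: [0.4419, 0.1701, 0.1955]
ee_rot: [-0.05, 0.706, -0.705, 0.039]
wrist_force: [-0.2, -0.4, -6.2]
gripper_width: 0.0674
```

{"name": "servo_tool", "arguments": {"increments": [[[0, 40, 0], 0], [[0, 0, 0], 0]]}}

```text
time: 5.45
eef_pos: [0.4398, 0.2098, 0.1924]
ee_rot: [0.053, -0.705, 0.706, -0.038]
wrist_force: [0.3, -0.3, -6.3]
gripper_width: 0.0674
```

Run:
```python
from h import *
np.set_printoptions(precision=4,suppress=True)
s=r.sense(); M=Rt.from_quat(s["ee_rot"]).as_matrix(); im=imaging.grab_frame("wrist")
cv2.imwrite("pics/w2.png",im); np.save("s2.npy",s,allow_pickle=True)
print(s["eef_pos"],M[:,1],np.degrees(np.arctan2(M[1,2],M[0,2])),s["joints"],s["time"])
```

```text
[0.4398 0.2098 0.1924] [-0.0202 -0.0028 -0.9998] -82.64140157437147 [0.3006 0.2404 1.7709 0.0036 1.1505 1.7415] 5.45
```

View pics/w2.png

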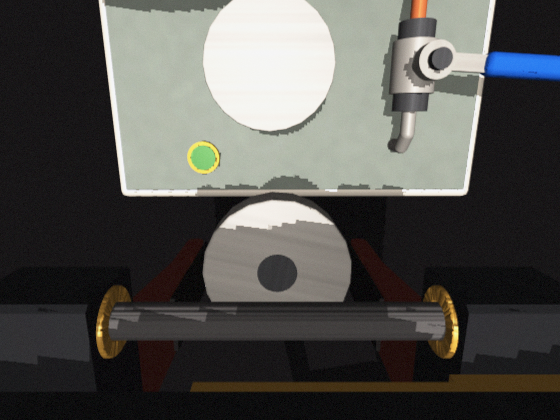

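Wrist view: carrier circle around (269,62), held disc mark (277,273), valve hub (437,60), and sleeve starting at (487,64).

```bash
cat >> h.py <<'E'
from scipy.optimize import least_squares
def circ(c,im,seed,thr,z,rad,ymin=2):
    "centre of bright round face through seed, at height z, fitted in world"
    m=(im.min(2)>thr).astype(np.uint8); nl,l,_,_=cv2.connectedComponentsWithStats(m,connectivity=4); m=(l==l[seed[1],seed[0]]).astype(np.uint8)
    k=max(cv2.findContours(m,0,1)[0],key=cv2.contourArea)[:,0]; k=k[k[:,1]>ymin]
    P=np.array([atz(c,p,z)[:2] for p in k])
    f=lambda q:np.hypot(P[:,0]-q[0],P[:,1]-q[1])-q[2]
    q=least_squares(f,[*P.mean(0),rad],loss="soft_l1",f_scale=.0005).x; return q,np.abs(f(q)).mean()
E
python3 - <<'E'
from h import *
np.set_printoptions(precision=4,suppress=True)
s=np.load("s2.npy",allow_pickle=True).item(); c=cam("wrist",s); im=cv2.imread("pics/w2.png")
for t in (200,215,230): print("carrier",circ(c,im,(269,62),t,.115,.042))
zt=s["eef_pos"][2]+.0154
print("held mark",atz(c,(277.2,272.8),zt), "edge",atz(c,(203,268),zt),atz(c,(352,268),zt))
print("pivot",atz(c,(437,60),.132),"sleeve",atz(c,(487,64),.130),atz(c,(558,67),.130))
for p in [(124,192),(466,192)]: print("front corner",atz(c,p,.062))
E
```

```text
carrier (array([0.5383, 0.2278, 0.0411]), np.float64(0.00017164815291860735))
carrier (array([0.5383, 0.2278, 0.0409]), np.float64(0.0001709559700292814))
carrier (array([0.5382, 0.2279, 0.0406]), np.float64(0.0004252259421109586))
held mark [0.4397 0.2097 0.2078] edge [0.4377 0.243  0.2078] [0.4463 0.1767 0.2078]
pivot [0.5501 0.1298 0.132 ] sleeve [0.5521 0.0992 0.13  ] [0.5558 0.0571 0.13  ]
front corner [0.4283 0.3388 0.062 ]
front corner [0.4652 0.0519 0.062 ]
```

{"name": "servo_tool", "arguments": {"increments": [[[40, 8, 0], 0], [[40, 8, -10], 0], [[18, 2, -10], 0], [[0, 0, 0], 0]]}}

```text
time: 6.0
eef_pos: [0.5366, 0.2192, 0.1673]
ee_rot: [0.055, -0.703, 0.709, -0.033]
wrist_force: [-0.3, -0.1, -5.5]
gripper_width: 0.0673
```

{"name": "servo_tool", "arguments": {"increments": [[[2, 8, -12], 0], [[0, 0, -12], 0], [[0, 0, -9], 0], [[0, 0, 0], 0]]}}

```text
time: 6.5
eef_pos: [0.5343, 0.2261, 0.1312]
ee_rot: [0.057, -0.702, 0.709, -0.031]
wrist_force: [-0.8, -0.6, -5.4]
gripper_width: 0.0673
```

```bash
cat > st.py <<'E'
from h import *
np.set_printoptions(precision=4,suppress=True)
s=r.sense(); M=Rt.from_quat(s["ee_rot"]).as_matrix(); print(s["time"],s["eef_pos"],M[:,1],np.degrees(np.arctan2(M[1,2],M[0,2])),s["joints"],s["wrist_force"],s["gripper_width"])
E
python3 st.py
```

```text
6.5 [0.5343 0.2261 0.1312] [-0.0355 -0.0115 -0.9993] -82.89868877172265 [ 0.282   0.4451  1.6241 -0.0012  1.1097  1.7295] [-0.7651 -0.558  -5.3528] 0.06734557325547139
```

{"name": "servo_tool", "arguments": {"increments": [[[5, 2, -4], 0], [[1, 0, -2], 0]]}}

```text
time: 6.75
eef_pos: [0.541, 0.2285, 0.1255]
ee_rot: [0.056, -0.702, 0.709, -0.032]
wrist_force: [-0.3, -0.7, -5.8]
gripper_width: 0.0673
```

{"name": "servo_tool", "arguments": {"increments": [[[-3, -1, -2], 0], [[0, 0, -2], 0]]}}

```text
time: 7.0
eef_pos: [0.5382, 0.2276, 0.1216]
ee_rot: [0.056, -0.703, 0.709, -0.032]
wrist_force: [0.3, -0.1, -5.3]
gripper_width: 0.0675
```

{"name": "servo_tool", "arguments": {"increments": [[[0, 0, -1], 0], [[0, 0, -1], 0]]}}

```text
time: 7.25
eef_pos: [0.5381, 0.2275, 0.1204]
ee_rot: [0.056, -0.703, 0.709, -0.032]
wrist_force: [-3.4, -0.9, 2.6]
gripper_width: 0.0672
```

Contact (+2.6 N). Ease the grip so the disc can level, and press a little.

{"name": "servo_tool", "arguments": {"increments": [[[0, 0, -1], 0], [[0, 0, -1], 0]], "force": 10}}

```text
time: 7.5
eef_pos: [0.5383, 0.2276, 0.1197]
ee_rot: [0.056, -0.703, 0.709, -0.032]
wrist_force: [-4.6, -0.5, 8.7]
gripper_width: 0.0681
```

{"name": "servo_tool", "arguments": {"increments": [[[0, 0, -1], 0], [[0, 0, 0], 0], [[0, 0, 0], 0]], "force": 4}}

```text
time: 7.88
eef_pos: [0.5386, 0.2277, 0.1195]
ee_rot: [0.055, -0.703, 0.709, -0.033]
wrist_force: [-0.9, -0.5, 0.5]
gripper_width: 0.0681
```

{"name": "servo_tool", "arguments": {"increments": [[[0, 0, 0], 0], [[0, 0, 0], 0], [[0, 0, 0], 0], [[0, 0, 0], 0]], "jaw": 0}}

```text
time: 8.38
eef_pos: [0.5407, 0.2282, 0.1199]
ee_rot: [0.054, -0.703, 0.708, -0.034]
wrist_force: [0.3, 0.1, 0.6]
gripper_width: 0.0877
```

{"name": "servo_tool", "arguments": {"increments": [[[0, 0, 20], 0], [[0, 0, 40], 0], [[-30, 0, 30], 0], [[-60, 0, 0], 0], [[0, 0, 0], 0]]}}

```text
time: 9.0
eef_pos: [0.4478, 0.2277, 0.2114]
ee_rot: [0.054, -0.703, 0.708, -0.033]
wrist_force: [0.0, 0.5, 0.1]
gripper_width: 0.088
```

```bash
python3 st.py
python3 - <<'E'
from h import *
s=r.sense(); im=imaging.grab_frame("wrist")
cv2.imwrite("pics/w3.png",im); np.save("s3.npy",s,allow_pickle=True)
E
```

```text
9.0 [0.4478 0.2277 0.2114] [-0.0294 -0.0094 -0.9995] -82.92117369724961 [0.3324 0.247  1.7078 0.0007 1.2176 1.7794] [0.0172 0.4574 0.135 ] 0.08799171003123707
```

View pics/w3.png

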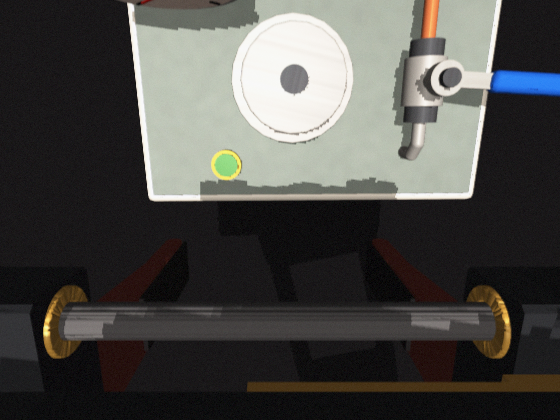

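The steel disc sits on the carrier, its mark at (294,79), with an even carrier rim visible. Measure its centring.

```bash
cat > meas.py <<'E'
import sys
from h import *
np.set_printoptions(precision=4,suppress=True)
def mark(c,im,seed,z,tol=25):
    v=np.array(im[seed[1],seed[0]],float); m=(np.abs(im.astype(float)-v).max(2)<tol).astype(np.uint8)
    _,l,st,ce=cv2.connectedComponentsWithStats(m); k=l[seed[1],seed[0]]
    return ce[k],st[k],atz(c,ce[k],z)
E
python3 - <<'E'
from meas import *
s=np.load("s3.npy",allow_pickle=True).item(); c=cam("wrist",s); im=cv2.imread("pics/w3.png")
print("mark",mark(c,im,(294,79),.135)); 
for t in (185,200,215): print(circ(c,im,(265,50),t,.115,.042))
E
```

```text
mark (array([293.9217,  78.6868]), array([281,  65,  27,  29, 613], dtype=int32), array([0.5381, 0.2277, 0.135 ]))
(array([0.5388, 0.228 , 0.0413]), np.float64(0.00019037025122024505))
(array([0.5388, 0.228 , 0.0412]), np.float64(0.0001723247256260239))
(array([0.5387, 0.2281, 0.041 ]), np.float64(0.00018209661357221387))
```

{"name": "servo_tool", "arguments": {"increments": [[[25, -55, 0], 0], [[25, -60, 0], 0], [[25, -60, 0], 0], [[25, -60, 0], 0], [[25, -60, 0], 0], [[25, -60, 0], 0], [[25, -60, 0], 0], [[15, -15, 0], 0]]}}

```text
time: 10.05
eef_pos: [0.6464, -0.1931, 0.2131]
ee_rot: [0.048, -0.703, 0.709, -0.041]
wrist_force: [-0.1, 0.3, 0.3]
gripper_width: 0.0875
```

{"name": "servo_tool", "arguments": {"increments": [[[0, 0, 0], 0]]}}

```text
time: 10.18
eef_pos: [0.648, -0.1954, 0.2125]
ee_rot: [0.047, -0.702, 0.709, -0.041]
wrist_force: [-0.3, -0.2, 0.7]
gripper_width: 0.0878
```

```bash
python3 st.py
```

```text
10.175 [ 0.648  -0.1954  0.2125] [-0.0087 -0.01   -0.9999] -82.8930540588954 [-0.3878  0.4802  1.3373 -0.013   1.3284  1.0622] [-0.3421 -0.2193  0.7268] 0.08784367798272161
```

{"name": "servo_tool", "arguments": {"increments": [[[1, -14, -50], 0], [[0, 0, -55], 0], [[0, 0, -40], 0], [[0, 0, 0], 0]]}}

```text
time: 10.68
eef_pos: [0.6498, -0.2076, 0.0651]
ee_rot: [0.047, -0.702, 0.709, -0.042]
wrist_force: [0.4, -0.1, 0.6]
gripper_width: 0.0877
```

{"name": "servo_tool", "arguments": {"increments": [[[0, -2, -25], 0], [[0, 0, -17], 0], [[0, 0, 0], 0]]}}

```text
time: 11.05
eef_pos: [0.6531, -0.209, 0.0272]
ee_rot: [0.045, -0.701, 0.71, -0.045]
wrist_force: [-0.4, 0.9, 0.4]
gripper_width: 0.0879
```

{"name": "servo_tool", "arguments": {"increments": [[[-4, 0, -5], 0], [[0, 0, 0], 0]]}}

```text
time: 11.3
eef_pos: [0.6505, -0.2094, 0.0245]
ee_rot: [0.044, -0.7, 0.711, -0.046]
wrist_force: [0.4, 0.0, -0.6]
gripper_width: 0.0879
```

{"name": "servo_tool", "arguments": {"increments": [[[-1.5, 0, -3], 0], [[0, 0, 0], 0], [[0, 0, 0], 0], [[0, 0, 0], 0], [[0, 0, 0], 0]], "jaw": 1, "force": 35}}

```text
time: 11.92
eef_pos: [0.6498, -0.2098, 0.0228]
ee_rot: [0.043, -0.7, 0.711, -0.047]
wrist_force: [0.2, 0.0, 0.4]
gripper_width: 0.0629
```

```bash
python3 st.py
```

```text
11.925 [ 0.6498 -0.2098  0.0228] [ 0.0061 -0.0153 -0.9999] -82.66464314089072 [-0.4068  0.6765  1.4994 -0.0143  0.9541  1.0441] [0.1662 0.0014 0.3778] 0.06294733072151888
```

{"name": "servo_tool", "arguments": {"increments": [[[0, 0, 8], 0], [[0, 0, 25], 0], [[0, 0, 45], 0], [[-5, 10, 45], 0], [[-10, 40, 30], 0], [[-15, 55, 3], 0], [[-15, 60, 2], 0], [[-15, 60, 2], 0]]}}

```text
time: 12.92
eef_pos: [0.5853, 0.0171, 0.1859]
ee_rot: [0.042, -0.701, 0.71, -0.043]
wrist_force: [1.1, 1.4, -4.2]
gripper_width: 0.063
```

{"name": "servo_tool", "arguments": {"increments": [[[-15, 60, 1], 0], [[-15, 60, 1], 0], [[-10, 50, 0], 0], [[-5, 20, 0], 0], [[0, 0, 0], 0]]}}

```text
time: 13.55
eef_pos: [0.5343, 0.2145, 0.1885]
ee_rot: [0.045, -0.701, 0.71, -0.044]
wrist_force: [0.8, -0.5, -4.0]
gripper_width: 0.0634
```

```bash
python3 st.py
```

```text
13.55 [0.5343 0.2145 0.1885] [-0.0009 -0.0122 -0.9999] -82.79884890313839 [ 0.2695  0.3601  1.6007 -0.0124  1.185   1.7193] [ 0.8115 -0.4932 -4.0074] 0.06340562639665862
```

Tilt small. Move above and descend.

{"name": "servo_tool", "arguments": {"increments": [[[5, 14, -15], 0], [[0, 0, -15], 0], [[0, 0, -6], 0]]}}

```text
time: 13.92
eef_pos: [0.5401, 0.2272, 0.1497]
ee_rot: [0.045, -0.701, 0.71, -0.043]
wrist_force: [-0.2, -0.2, -3.3]
gripper_width: 0.0633
```

{"name": "servo_tool", "arguments": {"increments": [[[-1.5, 1, -4], 0], [[0, 0, -2], 0]]}}

```text
time: 14.18
eef_pos: [0.5381, 0.2269, 0.1422]
ee_rot: [0.045, -0.701, 0.711, -0.042]
wrist_force: [0.7, 0.1, -3.6]
gripper_width: 0.0633
```

{"name": "servo_tool", "arguments": {"increments": [[[0.5, 1, -1], 0], [[0, 0, -1], 0]]}}

```text
time: 14.42
eef_pos: [0.5392, 0.2277, 0.1405]
ee_rot: [0.044, -0.701, 0.711, -0.042]
wrist_force: [-0.2, -0.6, -3.7]
gripper_width: 0.0634
```

{"name": "servo_tool", "arguments": {"increments": [[[-0.5, 0, -1], 0], [[0, 0, -0.5], 0]]}}

```text
time: 14.68
eef_pos: [0.5391, 0.2277, 0.1399]
ee_rot: [0.044, -0.701, 0.711, -0.042]
wrist_force: [-2.1, 0.5, 0.7]
gripper_width: 0.0636
```

Contact. Ease grip while pressing lightly, then release.

{"name": "servo_tool", "arguments": {"increments": [[[0, 0, -0.8], 0], [[0, 0, -0.5], 0], [[0, 0, 0], 0]], "force": 6}}

```text
time: 15.05
eef_pos: [0.5392, 0.2278, 0.1399]
ee_rot: [0.043, -0.701, 0.711, -0.043]
wrist_force: [-1.3, 0.2, -1.5]
gripper_width: 0.0641
```

{"name": "servo_tool", "arguments": {"increments": [[[0, 0, -1], 0], [[0, 0, -0.5], 0]], "force": 4}}

```text
time: 15.3
eef_pos: [0.5398, 0.2278, 0.1392]
ee_rot: [0.043, -0.701, 0.711, -0.043]
wrist_force: [-2.5, -1.7, 4.3]
gripper_width: 0.0637
```

{"name": "servo_tool", "arguments": {"increments": [[[0, 0, 0.3], 0], [[0, 0, 0], 0], [[0, 0, 0], 0], [[0, 0, 0], 0]], "jaw": 0}}

```text
time: 15.8
eef_pos: [0.5411, 0.2284, 0.1393]
ee_rot: [0.042, -0.701, 0.71, -0.044]
wrist_force: [-0.6, 0.0, 1.0]
gripper_width: 0.0876
```

{"name": "servo_tool", "arguments": {"increments": [[[0, 0, 20], 0], [[0, 0, 40], 0], [[-30, 0, 20], 0], [[-60, 0, 0], 0], [[0, 0, 0], 0]]}}

```text
time: 16.42
eef_pos: [0.4483, 0.2279, 0.2202]
ee_rot: [0.043, -0.701, 0.71, -0.043]
wrist_force: [0.4, 0.6, 0.2]
gripper_width: 0.0878
```

```bash
python3 st.py
python3 - <<'E'
from meas import *
s=r.sense(); im=imaging.grab_frame("wrist")
cv2.imwrite("pics/w4.png",im); np.save("s4.npy",s,allow_pickle=True)
c=cam("wrist",s); p=proj(c,(.5385,.228,.151)).astype(int); print(p, mark(c,im,p,.151), circ(c,im,tuple(proj(c,(.5385-.038,.228,.115)).astype(int)),200,.115,.042))
E
```

```text
16.425 [0.4483 0.2279 0.2202] [ 0.0013 -0.0127 -0.9999] -83.05729806248328 [ 0.3425  0.2242  1.7149 -0.0133  1.2056  1.7969] [0.428  0.6098 0.2168] 0.0877714967637959
[292  81] (array([293.3691,  80.8675]), array([280,  67,  28,  29, 634], dtype=int32), array([0.539 , 0.2278, 0.151 ])) (array([0.541 , 0.227 , 0.0389]), np.float64(0.00207332512233011))
```

View pics/w4.png

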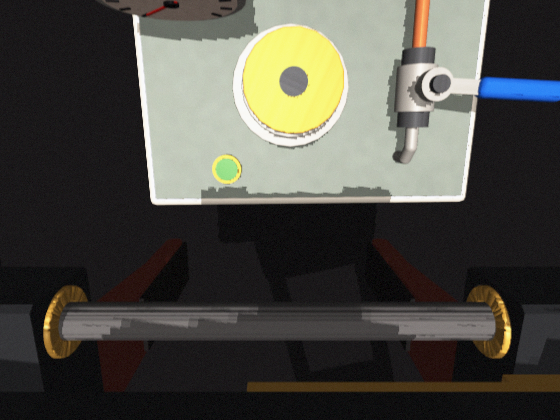

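Brass is centred on steel (mark (293,81) → 0.539, 0.228). Now black.

{"name": "servo_tool", "arguments": {"increments": [[[0, -55, 0], 0], [[0, -60, 0], 0], [[0, -60, 0], 0], [[0, -60, 0], 0], [[0, -60, 0], 0], [[-5, -60, 0], 0], [[-5, -60, 0], 0], [[-5, -60, 0], 0]]}}

```text
time: 17.48
eef_pos: [0.4502, -0.2603, 0.2244]
ee_rot: [0.037, -0.7, 0.712, -0.053]
wrist_force: [1.5, 0.5, 0.3]
gripper_width: 0.0878
```

{"name": "servo_tool", "arguments": {"increments": [[[-2, -5, 0], 0], [[0, 0, 0], 0]]}}

```text
time: 17.73
eef_pos: [0.4495, -0.2715, 0.2243]
ee_rot: [0.034, -0.699, 0.712, -0.052]
wrist_force: [-0.7, -0.3, -0.2]
gripper_width: 0.0881
```

```bash
python3 st.py
```

```text
17.725 [ 0.4495 -0.2715  0.2243] [ 0.0265 -0.0174 -0.9995] -83.09874381899685 [-0.6772  0.2323  1.6931  0.0034  1.1847  0.7717] [-0.6806 -0.3284 -0.1624] 0.08811350147905492
```

{"name": "servo_tool", "arguments": {"increments": [[[-26, 23, -40], 0], [[0, 0, -40], 0], [[0, 0, -40], 0], [[0, 0, -30], 0], [[0, 0, 0], 0]]}}

```text
time: 18.35
eef_pos: [0.4263, -0.2418, 0.0722]
ee_rot: [0.035, -0.698, 0.713, -0.056]
wrist_force: [1.4, -0.3, 0.5]
gripper_width: 0.0882
```

```bash
python3 st.py
```

```text
18.35 [ 0.4263 -0.2418  0.0722] [ 0.0309 -0.0181 -0.9994] -82.66518574581569 [-0.6607  0.3895  1.935   0.0066  0.7816  0.7772] [ 1.4028 -0.2645  0.5013] 0.08824035109934027
```

{"name": "servo_tool", "arguments": {"increments": [[[-4, -6.5, -20], 0], [[-1, 0, -18], 0], [[0, 0, 0], 0]]}}

```text
time: 18.73
eef_pos: [0.4249, -0.2475, 0.0371]
ee_rot: [0.035, -0.697, 0.714, -0.059]
wrist_force: [0.2, -1.2, 0.7]
gripper_width: 0.088
```

{"name": "servo_tool", "arguments": {"increments": [[[-2, -1, -9], 0], [[-0.5, 0, -5], 0], [[0, 0, 0], 0]]}}

```text
time: 19.1
eef_pos: [0.4245, -0.2492, 0.025]
ee_rot: [0.034, -0.696, 0.715, -0.061]
wrist_force: [0.4, 0.1, 0.0]
gripper_width: 0.0878
```

```bash
python3 st.py
```

```text
19.1 [ 0.4245 -0.2492  0.025 ] [ 0.0392 -0.0236 -0.999 ] -82.355378574267 [-0.6761  0.4723  1.9737  0.01    0.6503  0.7529] [0.4441 0.0684 0.0144] 0.0878156588095096
```

{"name": "servo_tool", "arguments": {"increments": [[[-1.5, 1, -3], 0], [[0, 0, 0], 0]]}}

```text
time: 19.35
eef_pos: [0.423, -0.2483, 0.0221]
ee_rot: [0.034, -0.696, 0.715, -0.061]
wrist_force: [0.6, 0.0, -0.6]
gripper_width: 0.0883
```

{"name": "servo_tool", "arguments": {"increments": [[[-0.5, 0, 0], 0], [[0, 0, 0], 0], [[0, 0, 0], 0], [[0, 0, 0], 0], [[0, 0, 0], 0]], "jaw": 1, "force": 15}}

```text
time: 19.98
eef_pos: [0.4226, -0.2485, 0.0223]
ee_rot: [0.034, -0.696, 0.715, -0.061]
wrist_force: [0.0, -0.5, 0.4]
gripper_width: 0.0595
```

```bash
python3 st.py
```

```text
19.975 [ 0.4226 -0.2485  0.0223] [ 0.0398 -0.0241 -0.9989] -82.37539802060064 [-0.6774  0.4753  1.9805  0.0103  0.6397  0.7517] [ 0.004  -0.5321  0.3773] 0.05954373498702308
```

{"name": "servo_tool", "arguments": {"increments": [[[0, 0, 8], 0], [[0, 0, 25], 0], [[0, 0, 50], 0], [[0, 10, 55], 0], [[10, 40, 45], 0], [[15, 55, 0], 0], [[15, 60, 0], 0], [[15, 60, 0], 0]]}}

```text
time: 20.98
eef_pos: [0.4783, -0.0209, 0.216]
ee_rot: [0.028, -0.695, 0.716, -0.06]
wrist_force: [0.4, -1.3, -1.0]
gripper_width: 0.0596
```

{"name": "servo_tool", "arguments": {"increments": [[[15, 60, 0], 0], [[15, 60, 0], 0], [[15, 60, 0], 0], [[10, 40, 0], 0], [[0, 0, 0], 0]]}}

```text
time: 21.6
eef_pos: [0.5326, 0.2071, 0.2188]
ee_rot: [0.029, -0.696, 0.715, -0.063]
wrist_force: [-0.2, 0.1, -0.0]
gripper_width: 0.0595
```

```bash
python3 st.py
```

```text
21.6 [0.5326 0.2071 0.2188] [ 0.0503 -0.0245 -0.9984] -82.59248288968467 [ 0.275   0.3017  1.6093 -0.0401  1.189   1.73  ] [-0.172   0.0894 -0.0155] 0.05948640865923404
```

{"name": "servo_tool", "arguments": {"increments": [[[6, 21, -20], 0], [[0, 0, -20], 0], [[0, 0, -13], 0], [[0, 0, 0], 0]]}}

```text
time: 22.1
eef_pos: [0.5372, 0.2253, 0.1656]
ee_rot: [0.029, -0.695, 0.716, -0.063]
wrist_force: [0.1, 0.2, -0.9]
gripper_width: 0.0592
```

{"name": "servo_tool", "arguments": {"increments": [[[1, 2.5, -5], 0], [[0, 0, -1.5], 0]]}}

```text
time: 22.35
eef_pos: [0.539, 0.2272, 0.1601]
ee_rot: [0.028, -0.695, 0.716, -0.063]
wrist_force: [0.2, -0.1, -1.1]
gripper_width: 0.0598
```

{"name": "servo_tool", "arguments": {"increments": [[[0, 0.5, -2], 0], [[0, 0, -1], 0]]}}

```text
time: 22.6
eef_pos: [0.5395, 0.2278, 0.1576]
ee_rot: [0.027, -0.695, 0.716, -0.063]
wrist_force: [0.0, 0.1, -1.4]
gripper_width: 0.0598
```

{"name": "servo_tool", "arguments": {"increments": [[[-0.7, 0, -1], 0], [[0, 0, -1], 0]]}}

```text
time: 22.85
eef_pos: [0.5389, 0.2278, 0.1557]
ee_rot: [0.027, -0.695, 0.716, -0.063]
wrist_force: [-0.2, -1.1, -0.7]
gripper_width: 0.0595
```

{"name": "servo_tool", "arguments": {"increments": [[[0, 0, -1], 0], [[0, 0, -0.5], 0]], "force": 5}}

```text
time: 23.1
eef_pos: [0.5391, 0.2279, 0.1552]
ee_rot: [0.027, -0.695, 0.716, -0.064]
wrist_force: [-2.5, -1.9, 5.0]
gripper_width: 0.0598
```

{"name": "servo_tool", "arguments": {"increments": [[[0, 0, -0.7], 0], [[0, 0, 0], 0]], "force": 3}}

```text
time: 23.35
eef_pos: [0.5392, 0.2279, 0.1549]
ee_rot: [0.027, -0.695, 0.716, -0.064]
wrist_force: [-0.9, -0.8, 2.4]
gripper_width: 0.0598
```

{"name": "servo_tool", "arguments": {"increments": [[[0, 0, 0], 0], [[0, 0, 0], 0], [[0, 0, 0], 0], [[0, 0, 0], 0]], "jaw": 0}}

```text
time: 23.85
eef_pos: [0.5393, 0.228, 0.1541]
ee_rot: [0.027, -0.695, 0.716, -0.064]
wrist_force: [-0.5, -0.3, 1.1]
gripper_width: 0.0874
```

{"name": "servo_tool", "arguments": {"increments": [[[0, 0, 20], 0], [[0, 0, 40], 0], [[-30, -30, 20], 0], [[-60, -30, 0], 0], [[0, 0, 0], 0]]}}

```text
time: 24.48
eef_pos: [0.4469, 0.1668, 0.2343]
ee_rot: [0.028, -0.695, 0.716, -0.063]
wrist_force: [0.4, -0.5, -0.1]
gripper_width: 0.0875
```

```bash
python3 st.py
python3 - <<'E'
from meas import *
s=r.sense(); im=imaging.grab_frame("wrist")
cv2.imwrite("pics/w5.png",im); np.save("s5.npy",s,allow_pickle=True)
c=cam("wrist",s); p=proj(c,(.5388,.228,.165)).astype(int); print(p, mark(c,im,p,.165))
E
```

```text
24.475 [0.4469 0.1668 0.2343] [ 0.0506 -0.027  -0.9984] -82.66620594119361 [ 0.2433  0.1479  1.7778 -0.0417  1.1735  1.7006] [ 0.3696 -0.4882 -0.0526] 0.08749122416775917
[194  71] (array([194.4212,  69.5464]), array([181,  55,  28,  30, 679], dtype=int32), array([0.5401, 0.2285, 0.165 ]))
```

View pics/w5.png

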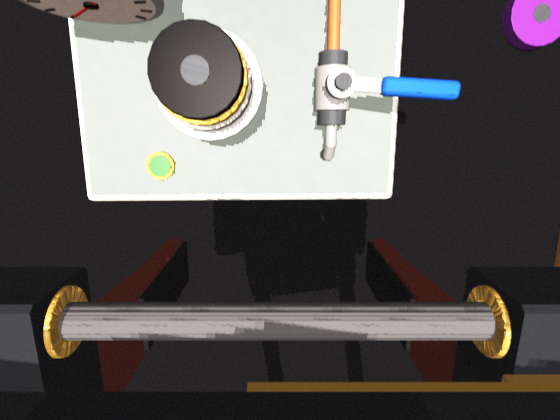

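Black is on, centred within ~1 mm (mark (194,70)). Lever: hub (341,82), sleeve (383,87)–(460,90).

Run:
```python
from meas import *
s=np.load("s5.npy",allow_pickle=True).item(); c=cam("wrist",s); im=cv2.imread("pics/w5.png")
b=im.astype(int); m=((b[:,:,0]>120)&(b[:,:,0]-b[:,:,2]>80)&(b[:,:,0]-b[:,:,1]>50)).astype(np.uint8)
_,l,st,ce=cv2.connectedComponentsWithStats(m); k=l[88,420]; print(st[k],ce[k])
P=np.argwhere(l==k)[:,::-1]; W=np.array([atz(c,p,.129)[:2] for p in P]); mu=W.mean(0); d=np.linalg.svd(W-mu,full_matrices=0)[2][0]; d*=-np.sign(d[1])
t=(W-mu)@d; print("sleeve centre",mu,"dir",d,np.degrees(np.arctan2(d[1],d[0])),"len",t.min(),t.max(),"pivot by 62mm",mu-.06*d)
for z in (.13,.14): print("hub",atz(c,(342,82),z))
cs=[atz(c,p,.062)[:2] for p in [(91,196),(393,194)]]; print(cs,np.degrees(np.arctan2(*(cs[0]-cs[1])[::-1])))
```

```text
[ 381   76   80   24 1541] [420.6677  87.4906]
sleeve centre [0.5553 0.0696] dir [ 0.0756 -0.9971] -85.6660790084284 len -0.029759549475503574 0.029755166173423428 pivot by 62mm [0.5508 0.1294]
hub [0.5512 0.1287 0.13  ]
hub [0.5495 0.1306 0.14  ]
[array([0.4295, 0.3378]), array([0.4669, 0.0489])] 97.38285926358458
```

{"name": "servo_tool", "arguments": {"increments": [[[13, -12, 0], 0.18], [[13, -12, 0], 0.18], [[13, -12, 0], 0.18], [[13, -12, 0], 0.18], [[13, -12, 0], 0.18], [[13, -12, 0], 0.18], [[13, -12, 0], 0.18], [[13, -12, 0], 0.18]]}}

```text
time: 25.52
eef_pos: [0.5724, 0.0727, 0.2382]
ee_rot: [-0.486, 0.493, -0.482, 0.537]
wrist_force: [-0.1, 0.2, -0.4]
gripper_width: 0.0877
```

{"name": "servo_tool", "arguments": {"increments": [[[0, 0, 0], 0.08], [[0, 0, 0], 0]]}}

```text
time: 25.78
eef_pos: [0.5775, 0.0717, 0.238]
ee_rot: [-0.505, 0.472, -0.46, 0.557]
wrist_force: [-0.4, 0.1, -0.1]
gripper_width: 0.0878
```

```bash
python3 st.py
```

```text
25.775 [0.5775 0.0717 0.238 ] [ 0.0369  0.0669 -0.9971] 7.36185967404336 [-0.0404  0.2963  1.5677  0.0722  1.2442 -0.1923] [-0.41    0.0644 -0.0832] 0.08782249020704522
```

{"name": "servo_tool", "arguments": {"increments": [[[-22, -2, 0], -0.05], [[0, 0, -40], 0], [[0, 0, -35], 0], [[0, 0, -20], 0], [[0, 0, 0], 0]]}}

```text
time: 26.4
eef_pos: [0.5606, 0.0709, 0.1419]
ee_rot: [-0.489, 0.485, -0.479, 0.545]
wrist_force: [0.2, 0.6, 0.4]
gripper_width: 0.0877
```

```bash
python3 st.py
```

```text
26.4 [0.5606 0.0709 0.1419] [ 0.0482  0.0644 -0.9968] 3.9251515677941735 [-0.0417  0.3696  1.7259  0.0788  1.002  -0.1528] [0.1986 0.6151 0.3794] 0.08766708587119734
```

{"name": "servo_tool", "arguments": {"increments": [[[-5, -1, -15], 0], [[-1, 0, -12], 0], [[0, 0, 0], 0]]}}

```text
time: 26.78
eef_pos: [0.5579, 0.0704, 0.1167]
ee_rot: [-0.487, 0.484, -0.481, 0.546]
wrist_force: [0.2, 0.0, 0.1]
gripper_width: 0.0878
```

{"name": "servo_tool", "arguments": {"increments": [[[-2.5, 0, -4], 0], [[0, 0, 0], 0], [[0, 0, 0], 0], [[0, 0, 0], 0], [[0, 0, 0], 0], [[0, 0, 0], 0]], "jaw": 1, "force": 12}}

```text
time: 27.52
eef_pos: [0.5574, 0.0704, 0.1146]
ee_rot: [-0.486, 0.483, -0.482, 0.547]
wrist_force: [0.8, -0.6, 0.1]
gripper_width: 0.0311
```

```bash
python3 st.py
```

```text
27.525 [0.5574 0.0704 0.1146] [ 0.0576  0.0642 -0.9963] 3.7931473387561176 [-0.0429  0.397   1.7675  0.0836  0.9238 -0.1596] [ 0.757  -0.6436  0.1104] 0.0311482554922354
```

{"name": "servo_tool", "arguments": {"increments": [[[-1.5, 0, -1], 0], [[0, 0, 0], 0], [[0, 0, 0], 0], [[0, 0, 0], 0]]}}

```text
time: 28.02
eef_pos: [0.5561, 0.0704, 0.1135]
ee_rot: [-0.486, 0.483, -0.482, 0.547]
wrist_force: [0.4, 0.0, -0.3]
gripper_width: 0.0142
```

{"name": "servo_tool", "arguments": {"increments": [[[-10, 0, 0], -0.17], [[-10, 1.7, 0], -0.17], [[0, 0, 0], 0]]}}

```text
time: 28.4
eef_pos: [0.536, 0.0725, 0.1135]
ee_rot: [0.395, -0.56, 0.569, -0.455]
wrist_force: [-2.0, 0.2, 1.4]
gripper_width: 0.0144
```

```bash
cat > arc.py <<'E'
from h import *
s=r.sense(); M=Rt.from_quat(s["ee_rot"]).as_matrix(); v=(s["eef_pos"]-M[:,1]*.01)[:2]-[.551,.1295]
print("r",np.hypot(*v),"ang",np.degrees(np.arctan2(v[1],v[0])),"tool-90",np.degrees(np.arctan2(M[1,2],M[0,2]))-90,s["eef_pos"],M[:,1],s["wrist_force"],s["gripper_width"])
E
python3 arc.py
```

```text
r 0.05955284644115366 ang -105.39686534152351 tool-90 -106.13144995788281 [0.53595549 0.07249433 0.11348666] [ 0.0766969   0.0409823  -0.99621184] [-1.99736288  0.15448308  1.39856601] 0.014382387592304143
```

Tracking well. Continue.

{"name": "servo_tool", "arguments": {"increments": [[[-9.5, 3.4, 0], -0.17], [[-8.8, 4.9, 0], -0.17], [[-7.8, 6.3, 0], -0.17], [[0, 0, 0], 0]]}}

```text
time: 28.9
eef_pos: [0.511, 0.0869, 0.1135]
ee_rot: [0.242, -0.64, 0.666, -0.298]
wrist_force: [-3.0, 2.6, 2.6]
gripper_width: 0.0142
```

```bash
python3 arc.py
```

```text
r 0.05905222840193274 ang -133.81744554482452 tool-90 -135.19291092707735 [0.51098532 0.08686156 0.11345025] [ 0.08708905 -0.00293411 -0.99619621] [-3.01752628  2.60212752  2.62433623] 0.01420747310472044
```

{"name": "servo_tool", "arguments": {"increments": [[[-6.7, 7.5, 0], -0.16], [[-5.3, 8.7, 0], -0.17], [[-3.7, 9.3, 0], -0.17], [[0, 0, 0], 0]]}}

```text
time: 29.4
eef_pos: [0.4963, 0.1106, 0.1135]
ee_rot: [0.082, -0.679, 0.719, -0.127]
wrist_force: [-3.1, 3.7, 3.1]
gripper_width: 0.0143
```

```bash
python3 arc.py
```

```text
r 0.05842355200353715 ang -161.64579409362636 tool-90 -163.09687924091276 [0.4962726  0.11063856 0.11345259] [ 0.07240271 -0.04644178 -0.99629364] [-3.10472801  3.72048506  3.13178402] 0.014297465731158096
```

{"name": "servo_tool", "arguments": {"increments": [[[-2.5, 8, 0], -0.13], [[-1, 2, 0], -0.03], [[0, 0, 0], 0]]}}

```text
time: 29.78
eef_pos: [0.4942, 0.119, 0.1135]
ee_rot: [0.033, -0.682, 0.726, -0.075]
wrist_force: [-2.6, 3.3, 2.0]
gripper_width: 0.0146
```

```bash
python3 arc.py
```

```text
r 0.058286842285206794 ang -170.2055092378608 tool-90 -171.34819670144174 [0.4942094  0.11900721 0.11345515] [ 0.06466676 -0.0577334  -0.99623545] [-2.60944778  3.30051477  2.03596593] 0.01464268787258398
```

{"name": "servo_tool", "arguments": {"increments": [[[0, 3, 0], -0.03], [[0, 3, 0], -0.02], [[0, 0, 0], 0]]}}

```text
time: 30.15
eef_pos: [0.4941, 0.1202, 0.1134]
ee_rot: [0.018, -0.68, 0.731, -0.058]
wrist_force: [-3.0, 3.9, 1.0]
gripper_width: 0.0148
```

```bash
python3 arc.py
```

```text
r 0.05818242339304759 ang -171.51696757685212 tool-90 -173.88800023527818 [0.49405604 0.12023329 0.11340095] [ 0.0601926  -0.06838401 -0.99584159] [-2.96495547  3.86854716  1.02937951] 0.01483181044170247
```

{"name": "servo_tool", "arguments": {"increments": [[[0, 6, 0], 0]]}}

```text
time: 30.28
eef_pos: [0.4938, 0.1221, 0.1133]
ee_rot: [0.02, -0.677, 0.733, -0.059]
wrist_force: [1.5, -24.8, -2.5]
gripper_width: 0.0174
```

{"name": "servo_tool", "arguments": {"increments": [[[0, 6, 0], 0]]}}

```text
time: 30.4
eef_pos: [0.4936, 0.1234, 0.1131]
ee_rot: [0.022, -0.674, 0.736, -0.06]
wrist_force: [2.7, -24.6, -2.0]
gripper_width: 0.0201
```

```bash
python3 arc.py
```

```text
r 0.058237029355314184 ang -174.8057851178912 tool-90 -173.45345368002023 [0.49358073 0.1233831  0.11308056] [ 0.05786098 -0.08445804 -0.99474567] [  2.70072001 -24.56350156  -1.98079315] 0.020052435362125087
```

{"name": "servo_tool", "arguments": {"increments": [[[0, -1.5, 0], 0], [[0, 0, 0], 0], [[0, 0, 0], 0], [[0, 0, 0], 0]], "jaw": 0.5}}

```text
time: 30.9
eef_pos: [0.4947, 0.1226, 0.1132]
ee_rot: [0.022, -0.675, 0.735, -0.061]
wrist_force: [-0.3, -0.9, 0.4]
gripper_width: 0.0439
```

```bash
python3 arc.py
```

```text
r 0.057240918602634076 ang -173.93697768909936 tool-90 -173.39304750871537 [0.49467557 0.12262719 0.11323669] [ 0.05963043 -0.08268946 -0.99478976] [-0.27485303 -0.91075027  0.40239251] 0.043879713289062226
```

{"name": "servo_tool", "arguments": {"increments": [[[0, 0, 25], 0], [[0, 0, 40], 0], [[-15, 0, 40], 0], [[-40, 0, 20], 0], [[0, 0, 0], 0]]}}

```text
time: 31.52
eef_pos: [0.438, 0.1242, 0.2416]
ee_rot: [0.023, -0.675, 0.735, -0.061]
wrist_force: [0.5, -0.2, -1.0]
gripper_width: 0.0437
```

```bash
python3 st.py
python3 - <<'E'
from meas import *
s=r.sense(); im=imaging.grab_frame("wrist"); sc=imaging.grab_frame("scene"); cv2.imwrite("pics/sc6.png",sc)
np.save("s6.npy",s,allow_pickle=True); cv2.imwrite("pics/w6.png",im)
cv2.imwrite("pics/c6.png",np.hstack([cv2.resize(im,(400,300)),cv2.resize(sc[60:240,200:440],(400,300))]))
c=cam("wrist",s); print(proj(c,(.5388,.228,.169)),proj(c,(.49,.122,.13)),proj(c,(.551,.1295,.13)))
E
```

```text
31.525 [0.438  0.1242 0.2416] [ 0.0595 -0.0806 -0.995 ] -83.30348361111736 [ 0.2009  0.1116  1.8055 -0.0982  1.1837  1.6879] [ 0.5277 -0.1514 -0.9854] 0.0437259480974003
[117.3153  48.3916] [275.0055 147.8116] [274.4218  63.6735]
```

View pics/c6.png

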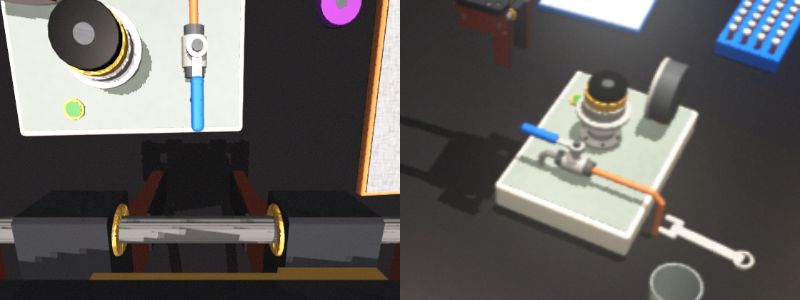

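The lever lies along the pipe, blue sleeve (197,65)–(197,130) in the left half; the stack is upright. Measure the lever angle and the black disc's centre.

Run:
```python
from meas import *
s=np.load("s6.npy",allow_pickle=True).item(); c=cam("wrist",s); im=cv2.imread("pics/w6.png")
b=im.astype(int); m=((b[:,:,0]>120)&(b[:,:,0]-b[:,:,2]>80)&(b[:,:,0]-b[:,:,1]>50)).astype(np.uint8)
_,l,st,ce=cv2.connectedComponentsWithStats(m); k=l[140,275]
P=np.argwhere(l==k)[:,::-1]; W=np.array([atz(c,p,.129)[:2] for p in P]); mu=W.mean(0); d=np.linalg.svd(W-mu,full_matrices=0)[2][0]; d*=-np.sign(d[0])
print("sleeve",mu,np.degrees(np.arctan2(d[1],d[0])),st[k])
print("black",mark(c,im,(117,48),.169))
# front edge of case for the same-picture reference
cs=[atz(c,p,.062)[:2] for p in [(31,188),(339,181)]]; print(cs,np.degrees(np.arctan2(*(cs[0]-cs[1])[::-1]))-90)
```

```text
sleeve [0.4352 0.1064] 92.7464135169786 [     0      0    560    420 234454]
black (array([116.6369,  46.2641]), array([102,  31,  30,  31, 727], dtype=int32), array([0.54  , 0.2284, 0.169 ]))
[array([0.4265, 0.3388]), array([0.464 , 0.0487])] 7.37131188014888
```

Run:
```python
from meas import *
s=np.load("s6.npy",allow_pickle=True).item(); c=cam("wrist",s); im=cv2.imread("pics/w6.png")
b=im.astype(int); m=((b[:,:,0]>120)&(b[:,:,0]-b[:,:,2]>80)&(b[:,:,0]-b[:,:,1]>50)).astype(np.uint8)
_,l,st,ce=cv2.connectedComponentsWithStats(m); k=1+np.argmax([x[4] for x in st[1:]]); print(st[k])
P=np.argwhere(l==k)[:,::-1]; W=np.array([atz(c,p,.129)[:2] for p in P]); mu=W.mean(0); d=np.linalg.svd(W-mu,full_matrices=0)[2][0]; d*=-np.sign(d[0])
print("sleeve",mu,np.degrees(np.arctan2(d[1],d[0])), "about pivot",np.degrees(np.arctan2(*(mu-[.551,.1295])[::-1])))
```

```text
[267 107  18  77 746]
sleeve [0.4926 0.1215] -172.1079998184344 about pivot -172.20792027555152
```

```bash
python3 -c "
from rig import ticket; print(ticket.sign_off())"
```

```text
the job is handed in; nothing more can be done
None
```

The job is done and handed in at about 31.6 s of the 72 s allowed. The steel, brass and black weights are stacked on the carrier in that order. Each was lowered until light contact, with the grip eased before release. I then gripped the valve lever and turned it clockwise to its stop.

**Last checks:**
- **Stack:** the centre mark of the black disc is about 1.5 mm from the measured carrier centre. Steel and brass were within about 1 mm of it when I checked each after placing.
- **Lever:** it points at -172.1°, against an expected -172.6° for fully open. That is within measuring error, and the stop showed as about 25 N of resistance, which pushed the jaws slightly apart.
- **Robot:** the gripper is clear above everything. The planned moves kept away from the beaker, wrench, adapter and look-alikes. I did not measure their positions again afterwards, though the last scene view shows the wrench and beaker.

**What disagreed or went unchecked:**
- **Side camera:** it differed from the other views by about 10 mm in y, so I worked from the wrist camera.
- **Tool tilt:** the tool drifted to about 5° of tilt over the run. This had no visible effect on the placing.
- **Gas lift:** I did not measure the 4 mm rise on its own; I only took it from the lever being open.

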